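# Index the rebuild fixture by one hole

## Robot

A 6-joint arm with a two-finger parallel gripper is mounted at the origin on the work surface. World frame = base frame: x ahead of the robot, y to its left, z up, the work surface at z = 0. Lengths are in m, angles in degrees, forces in N, time in s.
With the tool pointing down it reaches from about 0.35 to 0.875 m from the base axis. Payload 4.2 kg.
Tool frame: the origin (TCP) lies midway between the tips of the shut fingers; the grasp point (between the pads) lies 19 mm behind it; y points along the fingers, x is the direction in which the jaws open and shut, and the axes are right-handed (so a half turn about y gives the same grasp; the last joint's range is limited). The gripper opens to 87 mm and grips with 3 to 60 N. Pads are 19 mm wide; open, the fingers measure 117 mm over their backs; the gripper's body (75 mm by 190 mm) begins 51 mm behind the grasp point.
Start: joints at [81.394, 22.042, 0.453, 0, -68.411, -14.817], TCP at [0.248, 0.573, 0.223] pointing down, gripper open.
Joint ranges: [-179.83, 179.83], [-69.29, 118.12], [-61.27, 80.66], [-181.25, 117.63], [-171.15, -9.14], [-177.46, 177.46]. Speed limits (degrees/s): [159.86, 159.86, 180, 180, 180, 180].

## Interface

Orientations are given as a 3x3 rotation matrix whose columns are the frame's x, y, z axes.
In Python, from station import * gives the robot as it stands.
- The arm moves only by the tool jog_arm, never from a script. Its argument "series" is a list of rows, each a list of 3 entries, a list of its own where there are three numbers: the shift along the tool's x, y, z in m, then the turn, a rotation vector about the tool's x, y, z in degrees, then the finger opening in m, from 0 to 0.087. A call has 1 to 10 rows; each row shifts and turns the commanded pose from where the row before left it, along the tool's axes as they then stand; what a row does not reach is not made up. A row lasts 1/8 s, in which the tool goes at most 62.5 mm and 10.7 degrees, less where a joint would pass 70% of its speed; a pose out of reach is approached as far as the arm can. A call is refused whole if a number of a shift passes 0.0625 or a number of a turn 10.7, either way. A call with a gripper value outside its range is refused whole. The fingers move at their own pace and stop on an object; the grip force is fixed at half the most. Time passes only in rows, so rows that do not move let the fingers close. It gives the time, the measured TCP pose, the force and the opening at its end, in the units of the state.
- sense(): the state, without advancing time (a new reading comes with each control period).
- capture(name): name is "scene" or "top" or "wrist"; returns the picture (480x640x3 uint8, red, green, blue); there is no depth.
- camera_info(name): a dict with "fx", "fy", "cx", "cy" (pixels), "rvec" (rotation vector, rad) and "tvec" (3), from world to camera coordinates, as OpenCV has them. Camera axes: x right, y down, z forward; pixel columns grow to the right and rows downward; lengths in m; the calibration is good to about 2 mm. A picture is of the moment at which its call begins: read the wrist's pose just before it. camera_info takes no time and is no camera call; for the wrist camera it gives the pose at the moment of the call.
- finish_job(): hands the job in, once; it reports no verdict.
The state is a dict: "time_s": time; "joints": joint angles; "joint_velocities": joint speeds; "effort": joint torques, N m; "tcp_pos": TCP position; "ee_rot": TCP orientation; "wrist_force": force on the tool from outside, world axes, zero at the start; "moment": the same for the moment, N m; "gripper_width": opening from 0.0 (shut) to 1.0 (fully open).
Only numpy, scipy, OpenCV 4.12 (cv2) and the standard library are available. Lean on these libraries where they do the work, as an engineer would, in place of code of your own. Each camera call takes 0.05 s, during which the arm holds its last target. There are 200 camera calls.

## Task

The steering-gear housing stands on a rotary indexing table. With the fingertips in the dished head of the spring plunger, press it in to free the table, turn the table clockwise (seen from above) to the next hole and not past it, and let the plunger spring all the way up into that hole. Leave the housing standing on the table, lift nothing, and do not disturb the other things on the bench.

Things in the scene. Friction and masses are not known exactly. Their poses are not given: they have to be found in the camera images.
- indexer: fixed grey base, bolted down, within 200 mm of the turning axis. Origin on the bench under the axis, z up. It carries a steel hole plate: an arc of radius 124 to 190 mm about its -y side, 8 mm thick, top 62 mm up, with four 23 mm holes at radius 155 mm, at -36, -72, -108, -144 degrees from its x axis, joined by a 14 mm arc slot. The plunger starts in the -72 hole; the next clockwise is -108
- turntable (a joint): angle of the turntable (steel disc 200 mm across, top 78 mm up) with the index arm and plunger that turn with it; rad, 0 at the start hole, growing clockwise seen from above, 0.628 at the next hole. Light drag (0.2 N m) once the plunger's collar is clear of the hole plate; locked, with about 2 mm play either way at the plunger, while the collar is up in a hole
- plunger (a joint): how far the plunger is pressed down; m, 0 = fully up in a hole, 0.012 = bottomed. Spring: 4 N at the top to 10 N at the bottom. The arm is free to turn from 0.007 on (10 mm is safe). Let go between holes it rides at 0.007 under the plate, and snaps up by itself when it comes over a hole, where it stops the table
- dish (a point): centre of the floor of the plunger's dished head, a round metal cup open upwards on the index arm, 155 mm from the turning axis. Floor 60 mm across, 86 mm above the bench when up; flared rim 18 mm higher than the floor, 79 mm across inside, 88 mm outside. Shut fingertips enter from above, press on the floor and push sideways against the rim
- next_hole (a point): centre of the hole to go to, at the top face of the hole plate, 62 mm above the bench; the dish floor will stand 24 mm above it when done
- axis (a point): point on the turning axis, on the turntable's top face, 78 mm above the bench; turns with the turntable, z up
- housing: bare aluminium steering-gear housing, about 0.85 kg, standing loose on the turntable's centre between three short dowels; round foot 106 mm across, 78 mm tall, so its top is 156 mm above the bench; origin at the centre of its underside. It rides round with the table
- cover: loose square aluminium cover 80 x 80 x 8 mm with a round boss 18 mm high in all, lying on the bench beside the hole plate; origin at the centre of its underside. Leave alone
- bearing: loose steel bearing ring 52 mm across, 16 mm high, beside the indexer; origin at the centre of its underside. Leave alone
- carton_small: loose carton 55 x 55 x 35 mm high, beside the indexer; origin at the centre of its underside. Leave alone
- carton_tall: loose carton 70 x 50 x 100 mm high on the right of the bench; origin at the centre of its underside. Leave alone
- oil_bottle: loose black bottle 68 mm across, 190 mm tall, on the right of the bench; origin at the centre of its underside. Leave alone
- spanner: loose spanner lying on the right of the bench; origin at its underside. Leave alone
- shaft: loose steel stub shaft standing on its 44 mm flange, 88 mm tall, on the right of the bench; origin at the centre of its underside. Leave alone
There are look-alikes about, which are no part of the job. There is more than one size of the housing; the one meant has the size given above.

How it is judged:
By the outcome, as a careful person would: the job done as asked, in the order asked, and still so for the second after the job is handed in, with the robot touching nothing.
It also fails if it takes over 45 s, if anything falls off the work surface, if the arm or the gripper's body presses on something with over 40 N, if the wrist force passes 120 N, or if a joint passes its speed limit or range.

## Working session

There is one attempt and no reset: what is moved stays moved. The work goes in short steps, Python scripts to look and compute and a tool call to move; the robot and the scene stay as the last step left them, time stands still between calls to the robot, and variables do not carry over. Pictures are saved under pics/ and viewed, about 8 in all and at most 12, crops included, and the job is handed in when it is done.

Besides the shell and the picture viewer there is one more tool, called after "Call:" as name([rows], argument=value, ...), one row to a line, values as JSON. jog_arm: Moves the arm, as the interface text tells. Its arguments: {"type":"object","properties":{"series":{"type":"array","items":{"type":"array"}}},"required":["series"]}

```bash
mkdir -p pics; ls
python3 - <<'E'
from station import *
import cv2
s=sense(); print(s['time_s'],s['tcp_pos'],s['ee_rot'],s['wrist_force'],s['gripper_width'])
for n in ("scene","top"):
    im=capture(n); cv2.imwrite(f"pics/{n}1.png",im[:,:,::-1]); print(n,camera_info(n))
E
```

```text
pics
0.0 [0.24822106 0.57292183 0.22145483] [[-3.97765290e-01 -7.60432616e-04  9.17486891e-01]
 [-9.17484569e-01 -2.06793084e-03 -3.97765998e-01]
 [ 2.19977368e-03 -9.99997573e-01  1.24865922e-04]] [0.3667116  0.71440729 0.32692584] 1.0026750485847837
scene {'fx': 547.2318570228072, 'fy': 547.2318570228072, 'cx': 322.1325944141458, 'cy': 229.609153441542, 'rvec': array([ 1.58456042,  1.88985128, -0.8401506 ]), 'tvec': array([ 0.12206665, -0.30722032,  1.54968218])}
top {'fx': 545.3171261048149, 'fy': 545.3171261048149, 'cx': 321.87430778771113, 'cy': 235.0019576994851, 'rvec': array([ 2.13709022, -2.15374065,  0.11420299]), 'tvec': array([-0.02999802,  0.53242635,  1.23824216])}
```

View pics/top1.png

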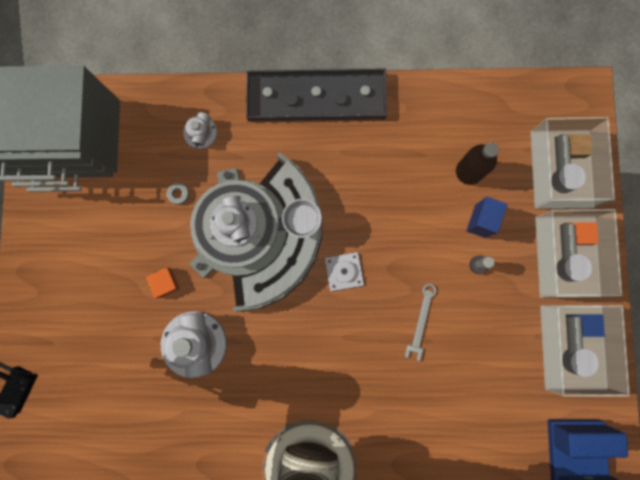

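View pics/scene1.png

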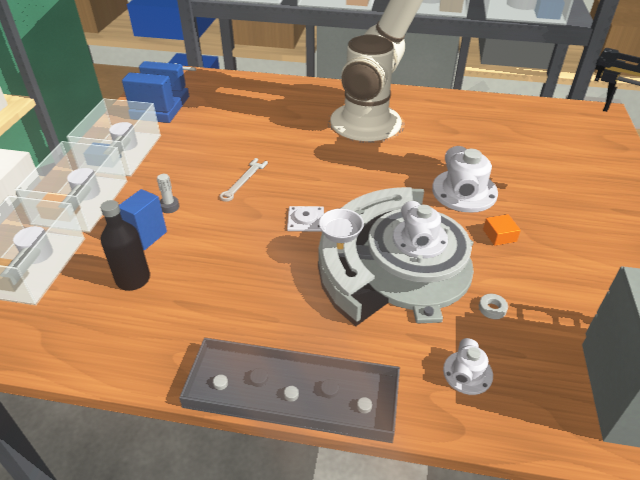

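The top view shows the dish at about (302,218), the turntable centre near (238,226) and the housing on it. The scene view shows the dish at about (341,224). Clockwise from above takes the dish down the top picture, towards the robot.

```bash
cat > h.py <<'E'
import numpy as np, cv2
from station import *
def ray(ci,u,v):
    R=cv2.Rodrigues(ci['rvec'])[0]; t=ci['tvec']
    d=R.T@np.array([(u-ci['cx'])/ci['fx'],(v-ci['cy'])/ci['fy'],1]); return -R.T@t,d/np.linalg.norm(d)
def plane(ci,u,v,z):
    o,d=ray(ci,u,v); return o+d*(z-o[2])/d[2]
def tri(rs):
    A=sum(np.eye(3)-np.outer(d,d) for o,d in rs); b=sum((np.eye(3)-np.outer(d,d))@o for o,d in rs)
    p=np.linalg.solve(A,b); return p,[np.linalg.norm(np.cross(p-o,d)) for o,d in rs]
def proj(ci,p): return cv2.projectPoints(np.array(p,float).reshape(-1,3),ci['rvec'],ci['tvec'],np.array([[ci['fx'],0,ci['cx']],[0,ci['fy'],ci['cy']],[0,0,1]]),None)[0].reshape(-1,2)
E
python3 - <<'E'
from h import *
rs=[];ims=[]
for n,(x,y),lo in (("top",(302,218),195),("scene",(341,224),195)):
    im=cv2.imread(f"pics/{n}1.png"); ci=camera_info(n)
    for th in (170,185,200,215):
        g=cv2.cvtColor(im,cv2.COLOR_BGR2GRAY); m=(g>th).astype(np.uint8)
        roi=np.zeros_like(m); cv2.circle(roi,(x,y),30,1,-1); m*=roi
        k,l,st,c=cv2.connectedComponentsWithStats(m)
        if l[y,x]==0: print(n,th,'none',g[y,x]);continue
        cn=max(cv2.findContours((l==l[y,x]).astype(np.uint8),0,2)[0],key=cv2.contourArea)
        h=cv2.convexHull(cn); e=cv2.fitEllipse(h); print(n,th,np.round(e[0],1),np.round(e[1],1),round(e[2]),st[l[y,x]], plane(ci,*e[0],.104))
    ims.append(cv2.resize(im[max(0,y-80):y+90,x-100:x+100] if n=="scene" else im[140:310,180:380],None,fx=3,fy=3,interpolation=2)[:, :600])
    print(ims[-1].shape)
cv2.imwrite("pics/crop.png",cv2.resize(np.hstack(ims),(800,400*ims[0].shape[0]//600)) if 0 else ims[0])
cv2.imwrite("pics/crop2.png",ims[1])
w=capture("wrist"); cv2.imwrite("pics/w1.png",w[:,:,::-1]); print(camera_info("wrist"))
E
```

```text
top 170 [306.2 218.7] [24.8 28.1] 42 [294 206  26  27 503] [ 0.55983685 -0.00120936  0.104     ]
top 185 none 179
top 200 none 179
top 215 none 179
(510, 600, 3)
scene 170 [341.2 216.4] [41.5 57.4] 92 [ 312  198   59   40 1263] [0.54560945 0.00869762 0.104     ]
scene 185 [340.9 216.4] [41.1 57.2] 89 [ 312  198   59   40 1209] [0.54562095 0.0082585  0.104     ]
scene 200 [341.  216.4] [40.7 57.3] 90 [ 312  199   59   39 1135] [0.54566295 0.00837659 0.104     ]
scene 215 [340.  218.2] [36.3 55.8] 95 [312 203  57  35 859] [0.55144056 0.0073218  0.104     ]
(510, 600, 3)
{'fx': 342.9298360017571, 'fy': 342.9298360017571, 'cx': 316.3579226215298, 'cy': 244.70620250220068, 'rvec': array([-1.63006626,  2.48116517,  0.34467091]), 'tvec': array([ 0.62362955, -0.03190801,  0.39173469])}
```

View pics/crop.png

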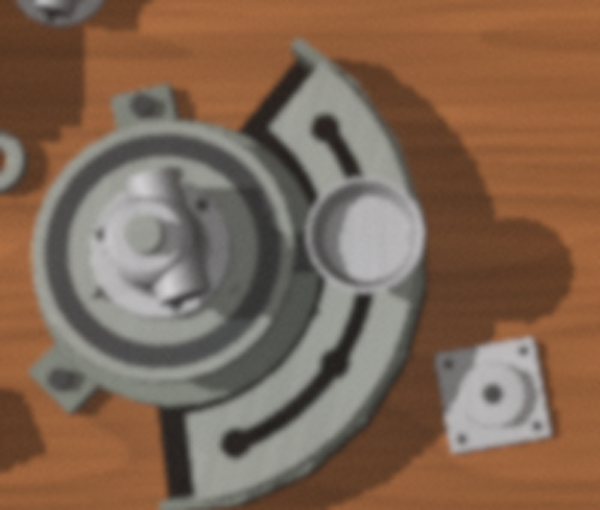

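View pics/w1.png

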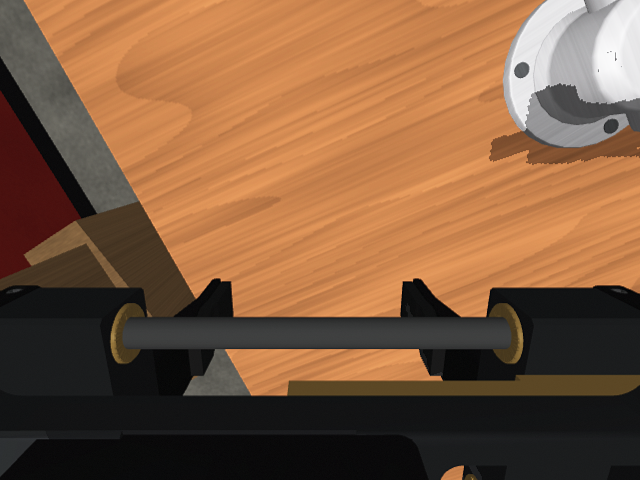

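In the crop (3x, offset 180,140), the rim spans x 306–425 and y 178–294. The free holes are at (325,127), (335,362) and (236,443), and the disc centre is near (165,251). The next hole clockwise is (335,362). The wrist view shows only the larger look-alike housing at upper right.

Run:
```python
from h import *
from scipy.optimize import least_squares
ci=camera_info("top"); f=lambda x,y:(180+x/3,140+y/3)
print("cam",ray(ci,320,240)[0])
P=[plane(ci,*f(*q),.062)[:2] for q in((325,127),(335,362),(236,443))]
d=plane(ci,*f(365.5,236),.104)[:2]; ax=plane(ci,*f(165,251),.078)[:2]
A=np.deg2rad([-36,-108,-144,-72])
def mod(p): return np.array([p[:2]+.155*np.array([np.cos(a+p[2]),np.sin(a+p[2])]) for a in A])
r=least_squares(lambda p:(mod(p)-np.array(P+[d])).ravel(),[*ax,np.arctan2(*(d-ax)[::-1])+1.256])
print("holes",P,"dish",d,"ax",ax); print("fit",r.x,"\n",mod(r.x),"\nres",r.fun.reshape(-1,2)*1e3)
s=camera_info("scene")
print("tri dish",tri([ray(ci,*f(365.5,236)),ray(s,341.5,224)]))
im=cv2.imread("pics/scene1.png"); c=cv2.resize(im[180:330,290:490],None,fx=3,fy=3,interpolation=2)
for q,z in((mod(r.x)[3],.104),(mod(r.x)[3],.086),(mod(r.x)[1],.062),(r.x[:2],.078)):
    u=proj(s,[*q,z])[0]; print(u); cv2.circle(c,tuple(int(v) for v in (u-[290,180])*3),3,(0,0,255),-1)
t=np.linspace(0,6.28,60)
for u in proj(s,np.c_[mod(r.x)[3][0]+.044*np.cos(t),mod(r.x)[3][1]+.044*np.sin(t),0*t+.104]): cv2.circle(c,tuple(int(v) for v in (u-[290,180])*3),1,(255,0,0),-1)
cv2.imwrite("pics/c3.png",c)
w=camera_info("wrist"); st=sense(); R=st['ee_rot']; print("wristcam in tool",R.T@(ray(w,320,240)[0]-st['tcp_pos']), R.T@cv2.Rodrigues(w['rvec'])[0].T)
print("d in tool",R.T@(np.array([*mod(r.x)[3],.2])-st['tcp_pos']))
```

```text
cam [ 0.3701468  -0.06058271  1.29496812]
holes [array([0.65200837, 0.04205244]), array([0.47045497, 0.03421003]), array([0.40996621, 0.10878279])] dish [0.55999145 0.00851757] ax [0.55416572 0.16153925]
fit [ 0.55507651  0.16328563 -0.27139933] 
 [[0.65146031 0.04189714]
 [0.46941344 0.03410808]
 [0.40984498 0.10913029]
 [0.56170228 0.00842731]] 
res [[-0.54806006 -0.15529518]
 [-1.04152974 -0.10194824]
 [-0.12123962  0.34750272]
 [ 1.71082943 -0.09025925]]
tri dish (array([0.56082294, 0.01033255, 0.09747408]), [np.float64(0.001450603116056136), np.float64(0.0014506031160561033)])
[339.82036271 221.66187007]
[339.57032251 228.56156805]
[357.72248123 209.95414734]
[418.34835774 238.79517164]
wristcam in tool [ 0.0005939  -0.16293912  0.07601941] [[ 9.99999648e-01  8.35944515e-04 -7.26372627e-05]
 [ 2.98570520e-04 -2.73588121e-01  9.61846896e-01]
 [ 7.84177944e-04 -9.61846579e-01 -2.73588274e-01]]
d in tool [0.39346436 0.02244446 0.5121068 ]
```

View pics/c3.png

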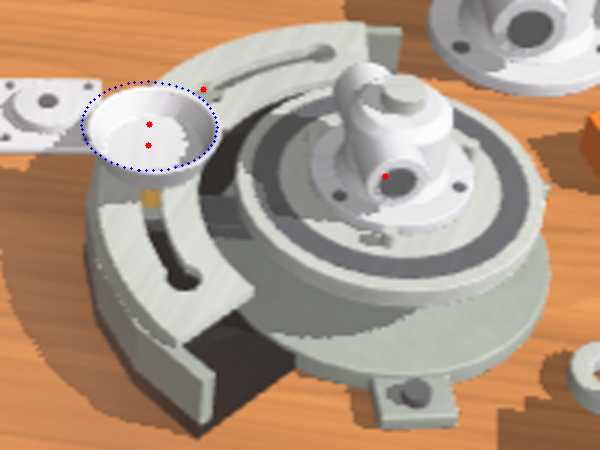

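The fit agrees in both views to about 2 mm. Dish is at (0.561, 0.009), axis at (0.555, 0.163) and next hole at (0.470, 0.034). The rim ellipse drawn in the scene crop lies on the real rim. Next I work out the transfer rows, with the jaw direction set tangential at mid-swing.

```bash
cat >> h.py <<'E'
from scipy.spatial.transform import Rotation as Ro
def rows(target,yaw,n):
    s=sense(); R=np.array(s['ee_rot']); p=np.array(s['tcp_pos']); d=(np.array(target)-p)/n
    x=R[:,0]; cur=np.degrees(np.arctan2(x[1],x[0])); w=-((yaw-cur+180)%360-180)/n
    out=[]
    for i in range(n):
        out.append([np.round(R.T@d,4).tolist(),[0,round(w,2),0],0.0]); R=R@Ro.from_rotvec([0,w,0],degrees=True).as_matrix()
    for o in out: print(o)
E
python3 -c "
from h import *
rows([.561,.0085,.19],164.4,12)"
```

```text
[[0.0328, 0.0027, 0.0426], [0, np.float64(6.85), 0], 0.0]
[[0.0275, 0.0027, 0.0462], [0, np.float64(6.85), 0], 0.0]
[[0.0218, 0.0027, 0.0492], [0, np.float64(6.85), 0], 0.0]
[[0.0158, 0.0027, 0.0514], [0, np.float64(6.85), 0], 0.0]
[[0.0095, 0.0027, 0.0529], [0, np.float64(6.85), 0], 0.0]
[[0.0031, 0.0027, 0.0537], [0, np.float64(6.85), 0], 0.0]
[[-0.0033, 0.0027, 0.0537], [0, np.float64(6.85), 0], 0.0]
[[-0.0097, 0.0027, 0.0529], [0, np.float64(6.85), 0], 0.0]
[[-0.0159, 0.0027, 0.0514], [0, np.float64(6.85), 0], 0.0]
[[-0.0219, 0.0027, 0.0491], [0, np.float64(6.85), 0], 0.0]
[[-0.0276, 0.0027, 0.0462], [0, np.float64(6.85), 0], 0.0]
[[-0.0329, 0.0027, 0.0425], [0, np.float64(6.85), 0], 0.0]
```

Call:
jog_arm([
  [[0.0328,0,0.0426],[0,6.85,0],0],
  [[0.0275,0,0.0462],[0,6.85,0],0],
  [[0.0218,0,0.0492],[0,6.85,0],0],
  [[0.0158,0,0.0514],[0,6.85,0],0],
  [[0.0095,0,0.0529],[0,6.85,0],0],
  [[0.0031,0,0.0537],[0,6.85,0],0],
  [[-0.0033,0,0.0537],[0,6.85,0],0],
  [[-0.0097,0,0.0529],[0,6.85,0],0],
  [[-0.0159,0.003,0.0514],[0,6.85,0],0],
  [[-0.0219,0.003,0.0491],[0,6.85,0],0],
])

```text
time_s: 1.4
tcp_pos: [0.5095, 0.1014, 0.2164]
ee_rot: [[-0.999, 0.0, -0.037], [0.037, 0.0, -0.999], [-0.0, -1.0, -0.0]]
wrist_force: [0.8, 0.3, 0.2]
gripper_width: 0.019
```

Call:
jog_arm([
  [[-0.0276,0.012,0.0462],[0,6.85,0],0],
  [[-0.0329,0.015,0.0425],[0,6.85,0],0],
  [[0,0,0],[0,0,0],0],
  [[0,0,0],[0,0,0],0],
])

```text
time_s: 1.9
tcp_pos: [0.5609, 0.0087, 0.1893]
ee_rot: [[-0.963, -0.001, -0.27], [0.27, -0.0, -0.963], [0.001, -1.0, 0.0]]
wrist_force: [-0.6, -0.2, 0.6]
gripper_width: 0.002
```

Run:
```python
from h import *
s=sense(); print(s['time_s'],s['tcp_pos'],s['wrist_force'],s['gripper_width']); ci=camera_info("wrist")
im=capture("wrist")[:,:,::-1].copy(); t=np.linspace(0,6.28,80)
cv2.imwrite("pics/w2raw.png",im)
for (x,y,r,z,c) in((.561,.0085,.0395,.104,(0,0,255)),(.561,.0085,.03,.086,(255,0,0)),(.470,.034,.0115,.062,(0,255,0)),(.555,.163,.1,.078,(255,0,255))):
    for u in proj(ci,np.c_[x+r*np.cos(t),y+r*np.sin(t),0*t+z]): cv2.circle(im,tuple(int(v) for v in np.clip(u,-2000,2000)),1,c,-1)
print(proj(ci,[s['tcp_pos']]))
cv2.imwrite("pics/w2.png",im)
```

```text
1.9 [0.56090998 0.0087479  0.18925619] [-0.55427309 -0.15082989  0.63515065] 0.0019519942990254742
[[318.39926484 298.95323256]]
```

View pics/w2.png

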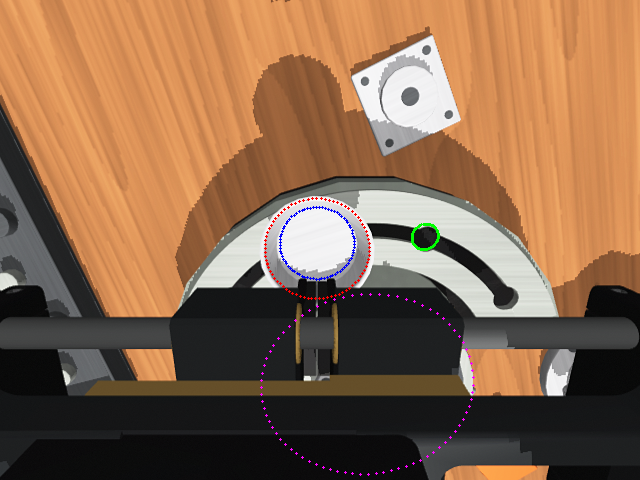

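The drawn rim, floor and next hole (green, at 426,237) all lie on the real ones within about 1 mm. The tips are above the dish centre. Next I descend and press.

Call:
jog_arm([
  [[0,0.04,0],[0,0,0],0],
  [[0,0.04,0],[0,0,0],0],
  [[0,0.018,0],[0,0,0],0],
  [[0,0,0],[0,0,0],0],
])

```text
time_s: 2.45
tcp_pos: [0.56, 0.01, 0.0908]
ee_rot: [[-0.964, -0.002, -0.267], [0.267, -0.001, -0.964], [0.002, -1.0, 0.001]]
wrist_force: [-0.7, -0.0, 0.8]
gripper_width: 0.004
```

Call:
jog_arm([
  [[0,0.004,0],[0,0,0],0],
  [[0,0,0],[0,0,0],0],
  [[0,0,0],[0,0,0],0],
])

```text
time_s: 2.82
tcp_pos: [0.5615, 0.0091, 0.0884]
ee_rot: [[-0.963, 0.002, -0.269], [0.269, 0.0, -0.963], [-0.001, -1.0, -0.001]]
wrist_force: [-0.8, -0.8, -0.6]
gripper_width: 0.005
```

Call:
jog_arm([
  [[0,0.006,0],[0,0,0],0],
  [[0,0.001,0],[0,0,0],0],
  [[0,0,0],[0,0,0],0],
  [[0,0,0],[0,0,0],0],
])

```text
time_s: 3.32
tcp_pos: [0.562, 0.0091, 0.0816]
ee_rot: [[-0.963, 0.002, -0.269], [0.269, 0.0, -0.963], [-0.002, -1.0, -0.001]]
wrist_force: [0.1, 1.8, 6.0]
gripper_width: 0.003
```

Call:
jog_arm([
  [[0,0.003,0],[0,0,0],0],
  [[0,0.003,0],[0,0,0],0],
  [[0,0,0],[0,0,0],0],
  [[0,0,0],[0,0,0],0],
])

```text
time_s: 3.82
tcp_pos: [0.5624, 0.0091, 0.0762]
ee_rot: [[-0.963, 0.003, -0.268], [0.268, 0.0, -0.963], [-0.003, -1.0, -0.001]]
wrist_force: [-0.8, -0.3, 8.3]
gripper_width: 0.005
```

Call:
jog_arm([
  [[0,0.0005,0],[0,0,0],0],
  [[0.0039,0,0.0011],[0,0,0],0],
  [[0.0039,0,0.0011],[0,0,0],0],
  [[0.0039,0,0.001],[0,0,0],0],
  [[0.0039,0,0.001],[0,0,0],0],
  [[0.004,0,0.0007],[0,0,0],0],
  [[0.004,0,0.0007],[0,0,0],0],
  [[0,0,0],[0,0,0],0],
])

```text
time_s: 4.82
tcp_pos: [0.5393, 0.0102, 0.0763]
ee_rot: [[-0.963, 0.006, -0.268], [0.268, 0.001, -0.963], [-0.006, -1.0, -0.002]]
wrist_force: [0.1, 0.1, 8.5]
gripper_width: 0.005
```

```bash
cat > look.py <<'E'
from h import *
import sys
s=sense(); print(s['time_s'],s['tcp_pos'],s['wrist_force']); ci=camera_info("wrist"); im=capture("wrist")[:,:,::-1].copy()
p=s['tcp_pos']; d=p[:2]-[.555,.163]; print("tip r,ang",np.hypot(*d),np.degrees(np.arctan2(d[1],d[0])))
cv2.imwrite(sys.argv[1],im[100:400,120:560])
cv2.imwrite(sys.argv[1][:-4]+"_top.png",capture("top")[:,:,::-1])
E
python3 look.py pics/w3.png
```

```text
4.825 [0.53934675 0.01017317 0.07629671] [0.11285782 0.14255607 8.52625471]
tip r,ang 0.15362637998239456 -95.84811229858347
```

View pics/w3.png

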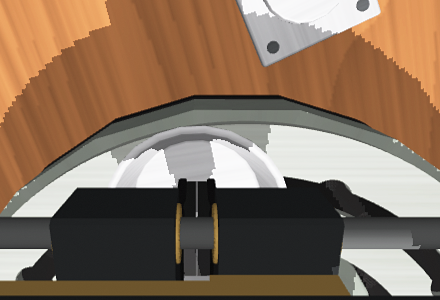

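The dish rim (crop x 117–285) is still centred on the tips, so the table is turning with them. I continue to mid-way, then ease off.

Call:
jog_arm([
  [[0.0053,0,0.0008],[0,0,0],0],
  [[0.0054,0,0.0006],[0,0,0],0],
  [[0.0054,0,0.0004],[0,0,0],0],
  [[0.0054,0,0.0003],[0,0,0],0],
  [[0.0054,0,0.0001],[0,0,0],0],
  [[0.0054,0,-0.0001],[0,0,0],0],
  [[0,0,0],[0,0,0],0],
])

```text
time_s: 5.8
tcp_pos: [0.5076, 0.0172, 0.0761]
ee_rot: [[-0.963, 0.006, -0.268], [0.268, 0.001, -0.963], [-0.006, -1.0, -0.003]]
wrist_force: [-0.1, 2.3, 8.8]
gripper_width: 0.009
```

Call:
jog_arm([
  [[0,-0.004,0],[0,0,0],0],
  [[0,-0.004,0],[0,0,0],0],
  [[0,-0.004,0],[0,0,0],0],
  [[0,-0.002,0],[0,0,0],0],
  [[0,0,0],[0,0,0],0],
])

```text
time_s: 6.42
tcp_pos: [0.505, 0.0165, 0.0879]
ee_rot: [[-0.963, -0.0, -0.269], [0.269, -0.0, -0.963], [0.0, -1.0, 0.0]]
wrist_force: [0.1, 0.1, 0.4]
gripper_width: 0.008
```

Call:
jog_arm([
  [[0.004,0,-0.0003],[0,0,0],0],
  [[0.004,0,-0.0004],[0,0,0],0],
  [[0.004,0,-0.0005],[0,0,0],0],
  [[0.004,0,-0.0006],[0,0,0],0],
  [[0.003,0,-0.0005],[0,0,0],0],
  [[0.003,0,-0.0006],[0,0,0],0],
  [[0,0,0],[0,0,0],0],
])

```text
time_s: 7.3
tcp_pos: [0.4846, 0.0254, 0.0881]
ee_rot: [[-0.963, 0.0, -0.269], [0.269, -0.0, -0.963], [-0.0, -1.0, 0.0]]
wrist_force: [-0.7, -0.8, 0.2]
gripper_width: 0.0
```

Call:
jog_arm([
  [[0.002,0,-0.0004],[0,0,0],0],
  [[0.002,0,-0.0004],[0,0,0],0],
  [[0.002,0,-0.0004],[0,0,0],0],
  [[0.002,0,-0.0005],[0,0,0],0],
  [[0.002,0,-0.0005],[0,0,0],0],
  [[0.002,0,-0.0005],[0,0,0],0],
])

```text
time_s: 8.05
tcp_pos: [0.4764, 0.031, 0.0888]
ee_rot: [[-0.963, 0.005, -0.269], [0.269, 0.0, -0.963], [-0.005, -1.0, -0.001]]
wrist_force: [6.0, -5.4, -2.2]
gripper_width: 0.004
```

```bash
python3 look.py pics/w4.png
```

```text
8.05 [0.47638191 0.03095608 0.08879893] [ 6.044781   -5.36219689 -2.19242824]
tip r,ang 0.15367629145661804 -120.76929299107427
```

View pics/w4.png

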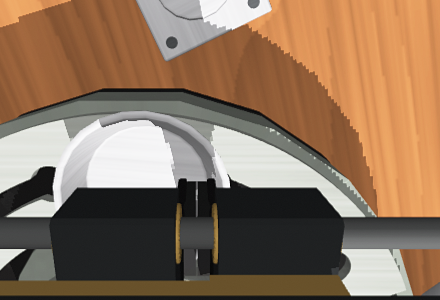

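The dish (rim crop x 54–230) now lags the tips by about 28 mm, with its rim against them and some friction. I keep pushing slowly and watch the force.

Call:
jog_arm([
  [[0.002,0,-0.0005],[0,0,0],0],
  [[0.002,0,-0.0006],[0,0,0],0],
  [[0.002,0,-0.0006],[0,0,0],0],
])

```text
time_s: 8.52
tcp_pos: [0.4713, 0.0344, 0.0889]
ee_rot: [[-0.963, 0.006, -0.269], [0.269, 0.0, -0.963], [-0.005, -1.0, -0.002]]
wrist_force: [7.0, -4.4, -1.7]
gripper_width: 0.003
```

Call:
jog_arm([
  [[0.002,0,-0.0006],[0,0,0],0],
  [[0.002,0,-0.0007],[0,0,0],0],
  [[0,0,0],[0,0,0],0],
])

```text
time_s: 8.9
tcp_pos: [0.4677, 0.037, 0.089]
ee_rot: [[-0.963, 0.006, -0.268], [0.268, 0.001, -0.963], [-0.005, -1.0, -0.002]]
wrist_force: [5.7, -2.5, -1.3]
gripper_width: 0.005
```

```bash
python3 look.py pics/w5.png
python3 - <<'E'
import cv2,numpy as np
# dish extent along one row, in last two wrist crops
for n in ("w4","w5"):
    g=cv2.cvtColor(cv2.imread(f"pics/{n}.png"),cv2.COLOR_BGR2GRAY); print(n,[(r,np.where(g[r,:175]>235)[0][[0,-1]].tolist()) for r in(150,165,180) if (g[r,:175]>235).any()])
E
```

```text
8.9 [0.46766937 0.0369889  0.08899454] [ 5.65819451 -2.47118813 -1.31555842]
tip r,ang 0.15331482525885817 -124.72347695888475
w4 [(150, [66, 170]), (165, [42, 170]), (180, [24, 173])]
w5 [(150, [65, 167]), (165, [58, 171]), (180, [55, 174])]
```

The dish keeps its place relative to the tips between the two pictures, so the table is sliding along at about 6 N. It is at about -114° and the hole is at -123.6°.

Call:
jog_arm([
  [[0.0019,0,-0.0006],[0,0,0],0],
  [[0.0019,0,-0.0006],[0,0,0],0],
  [[0.0019,0,-0.0006],[0,0,0],0],
  [[0.0019,0,-0.0007],[0,0,0],0],
  [[0.0018,0,-0.0007],[0,0,0],0],
  [[0.0018,0,-0.0008],[0,0,0],0],
])

```text
time_s: 9.75
tcp_pos: [0.4587, 0.0442, 0.0892]
ee_rot: [[-0.963, 0.007, -0.268], [0.268, 0.001, -0.963], [-0.006, -1.0, -0.003]]
wrist_force: [6.3, -4.1, -0.2]
gripper_width: 0.002
```

Call:
jog_arm([
  [[0.0018,0,-0.0008],[0,0,0],0],
  [[0.0018,0,-0.0008],[0,0,0],0],
])

```text
time_s: 10.0
tcp_pos: [0.4558, 0.0468, 0.0893]
ee_rot: [[-0.963, 0.007, -0.268], [0.268, 0.002, -0.963], [-0.007, -1.0, -0.003]]
wrist_force: [6.7, -2.4, 0.6]
gripper_width: 0.002
```

Call:
jog_arm([
  [[0.0018,0,-0.0008],[0,0,0],0],
  [[0.0018,0,-0.0008],[0,0,0],0],
])

```text
time_s: 10.25
tcp_pos: [0.4529, 0.0495, 0.0895]
ee_rot: [[-0.963, 0.008, -0.268], [0.268, 0.002, -0.963], [-0.007, -1.0, -0.004]]
wrist_force: [6.5, -2.1, 0.6]
gripper_width: 0.008
```

Call:
jog_arm([
  [[0.0013,0,-0.0007],[0,0,0],0],
  [[0.0013,0,-0.0007],[0,0,0],0],
])

```text
time_s: 10.5
tcp_pos: [0.4494, 0.0512, 0.0891]
ee_rot: [[-0.963, 0.005, -0.269], [0.269, 0.001, -0.963], [-0.005, -1.0, -0.002]]
wrist_force: [7.0, -5.2, 2.2]
gripper_width: 0.006
```

Call:
jog_arm([
  [[0.0013,0,-0.0007],[0,0,0],0],
  [[0.0013,0,-0.0007],[0,0,0],0],
])

```text
time_s: 10.75
tcp_pos: [0.4488, 0.0522, 0.0894]
ee_rot: [[-0.964, 0.008, -0.267], [0.267, -0.001, -0.964], [-0.008, -1.0, -0.001]]
wrist_force: [13.9, -14.2, -1.5]
gripper_width: 0.007
```

The force jumped to 20 N and the tips stopped, so the plunger has probably snapped in. I back off the rim, lift clear and check.

Call:
jog_arm([
  [[-0.006,0,0.003],[0,0,0],0],
  [[-0.008,0,0.003],[0,0,0],0],
  [[-0.004,0,0.001],[0,0,0],0],
  [[0,-0.03,0],[0,0,0],0],
  [[0,-0.05,0],[0,0,0],0],
  [[0,-0.05,0],[0,0,0],0],
  [[0,-0.05,0],[0,0,0],0],
  [[0,0,0.05],[0,0,0],0],
  [[0,0,0.05],[0,0,0],0],
  [[0,0,0],[0,0,0],0],
])

```text
time_s: 12.0
tcp_pos: [0.4321, -0.0572, 0.2678]
ee_rot: [[-0.962, -0.001, -0.273], [0.273, 0.0, -0.962], [0.001, -1.0, 0.0]]
wrist_force: [1.2, 0.4, 0.0]
gripper_width: 0.008
```

Run:
```python
from h import *
s=sense(); print(s['time_s'],s['tcp_pos'],s['wrist_force'])
ci=camera_info("wrist"); im=capture("wrist")[:,:,::-1].copy(); cv2.imwrite("pics/w6.png",im)
sc=camera_info("scene"); si=capture("scene")[:,:,::-1].copy(); cv2.imwrite("pics/s6.png",si); cv2.imwrite("pics/t6.png",capture("top")[:,:,::-1])
t=np.linspace(0,6.28,90)
def dr(im,ci,o,k):
    c=cv2.resize(im[o[1]:o[3],o[0]:o[2]],None,fx=k,fy=k,interpolation=2)
    for r,z,col in((.044,.104,(0,0,255)),(.03,.086,(255,0,0))):
        for u in proj(ci,np.c_[.4695+r*np.cos(t),.0341+r*np.sin(t),0*t+z]):
            cv2.circle(c,tuple(int(v) for v in (u-o[:2])*k),1,col,-1)
    return c
print(proj(ci,[.4695,.0341,.104]))
a=dr(im,ci,(0,0,640,480),1)
b=dr(si,sc,(290,160,490,310),3)
cv2.imwrite("pics/w6d.png",a); cv2.imwrite("pics/s6d.png",b)
cv2.imwrite("pics/both.png",np.hstack([cv2.resize(a,(400,300)),cv2.resize(b,(400,300))]))
```

```text
12.0 [ 0.43208055 -0.05717564  0.2678231 ] [1.22342923 0.35167543 0.01832285]
[[306.40016817 318.39996837]]
```

View pics/s6d.png

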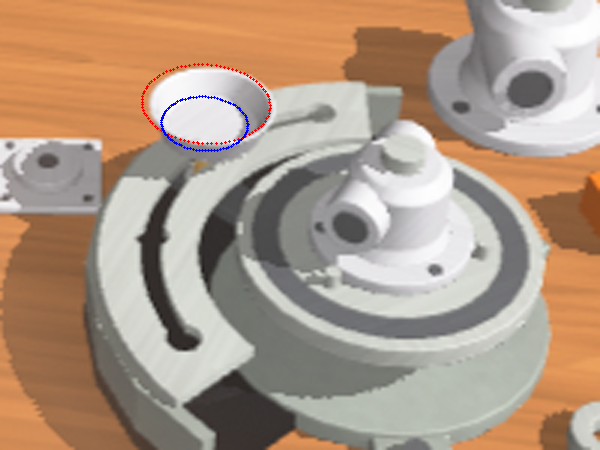

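View pics/w6d.png

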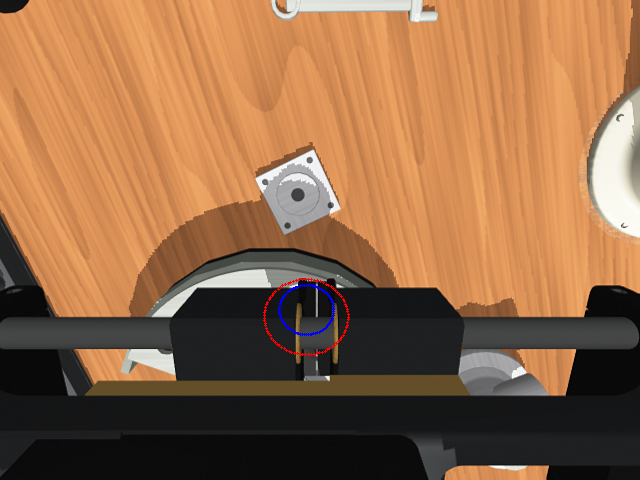

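The scene view shows the dish over the next hole, with the drawn up-position circle about 1 px off, as it was at the start. The housing has ridden round with the table. In the wrist view the fingers hide the dish, so I move for two clear wrist views to measure its height.

Call:
jog_arm([
  [[-0.03,0,-0.05],[0,0,0],0],
  [[-0.03,0,-0.05],[0,0,0],0],
  [[0,0,0],[0,0,0],0],
  [[0,0,0],[0,0,0],0],
])

```text
time_s: 12.65
tcp_pos: [0.5181, 0.0259, 0.2672]
ee_rot: [[-0.964, -0.002, -0.268], [0.268, -0.001, -0.964], [0.002, -1.0, 0.001]]
wrist_force: [-0.4, -0.2, 0.4]
gripper_width: 0.01
```

```bash
cat > w.py <<'E'
from h import *
import sys,pickle
s=sense(); ci=camera_info("wrist"); im=capture("wrist")[:,:,::-1].copy(); n=sys.argv[1]
cv2.imwrite(f"pics/{n}.png",im); pickle.dump(ci,open(n+".pkl","wb")); print(s['time_s'],s['tcp_pos'])
u=proj(ci,[.4695,.0341,.104])[0]; print(u)
E
python3 w.py a1
```

```text
12.65 [0.51810756 0.02593079 0.2672206 ]
[367.42482208 222.82486299]
```

Call:
jog_arm([
  [[0.05,0,0],[0,0,0],0],
  [[0.05,0,0],[0,0,0],0],
  [[0.03,0,0],[0,0,0],0],
  [[0,0,0],[0,0,0],0],
  [[0,0,0],[0,0,0],0],
])

```text
time_s: 13.32
tcp_pos: [0.3933, 0.0597, 0.2686]
ee_rot: [[-0.963, 0.001, -0.269], [0.269, 0.001, -0.963], [-0.001, -1.0, -0.001]]
wrist_force: [-1.1, -0.2, 0.8]
gripper_width: 0.001
```

```bash
python3 w.py a2
python3 - <<'E'
import cv2,numpy as np
a=[cv2.imread(f"pics/a{i}.png")[140:400] for i in (1,2)]
cv2.imwrite("pics/a12.png",np.vstack(a))
E
```

```text
13.325 [0.39333094 0.05970062 0.26859145]
[235.21888097 223.10541391]
```

View pics/a12.png

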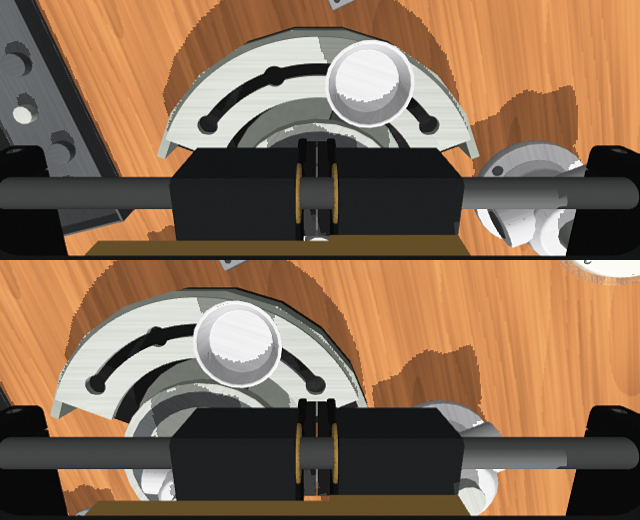

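Both wrist views show the dish clear, with rim centres near (370,223) and (237.5,223.5). The open holes either side look empty. I triangulate the rim next.

Run:
```python
from h import *
import pickle
rs=[];cs=[]
for n,c0 in(("a1",(369.5,223)),("a2",(237.5,223.5))):
    ci=pickle.load(open(n+".pkl","rb")); g=cv2.GaussianBlur(cv2.imread(f"pics/{n}.png",0),(3,3),0).astype(np.float32)
    c=np.array(c0); rr=np.arange(39,49,.25); th=np.linspace(0,2*np.pi,240,endpoint=False)
    for _ in range(3):
        X=(c[0]+np.outer(np.cos(th),rr)).astype(np.float32);Y=(c[1]+np.outer(np.sin(th),rr)).astype(np.float32)
        v=cv2.remap(g,X,Y,1); d=-np.diff(v,axis=1); k=d.argmax(1); ok=d.max(1)>4
        pts=np.c_[X[np.arange(240),k],Y[np.arange(240),k]][ok]
        e=cv2.fitEllipse(pts); 
        rad=np.hypot(*(pts-e[0]).T); pts=pts[abs(rad-np.median(rad))<1.5]; e=cv2.fitEllipse(pts); c=np.array(e[0])
    print(n,e,len(pts)); rs.append(ray(ci,*c))
    o=ray(ci,*c)[0]; A=[plane(ci,*p,.104)[:2] for p in pts]; (x,y),r=cv2.minEnclosingCircle(np.float32(A)); A=np.array(A)
    s=np.linalg.lstsq(np.c_[2*A,np.ones(len(A))],(A**2).sum(1),rcond=None)[0]; R=np.sqrt(s[2]+s[0]**2+s[1]**2)
    print("circle at z=.104",s[:2],"r",R,"-> z from r .044:",o[2]-(o[2]-.104)*.044/R); d=s[:2]-[.555,.163]; print("angle",np.degrees(np.arctan2(d[1],d[0])),np.hypot(*d))
print("tri rim",tri(rs))
# same for cue: bench things unchanged, top view before/after
a,b=[cv2.imread(f"pics/{n}.png") for n in("top1","t6")]
for nm,(x0,y0,x1,y1) in dict(cover=(322,248,368,295),bearing=(162,180,190,206),small=(143,264,180,300),tall=(465,195,510,238),bottle=(452,138,500,188),span=(400,280,440,362),shaft=(465,250,500,278)).items():
    s=cv2.phaseCorrelate(*[np.float32(cv2.cvtColor(i[y0:y1,x0:x1],6)) for i in(a,b)]); print(nm,np.round(s[0],2),round(s[1],2))
```

```text
a1 ((369.3051452636719, 223.36293029785156), (86.25768280029297, 90.36033630371094), 56.66056442260742) 181
circle at z=.104 [0.46824137 0.03659925] r 0.04341985135768891 -> z from r .044: 0.09964123459454044
angle -124.46482564388484 0.15331082547456842
a2 ((236.9122772216797, 223.74114990234375), (84.89815521240234, 90.65076446533203), 124.08330535888672) 140
circle at z=.104 [0.46854557 0.03661494] r 0.04331505325668118 -> z from r .044: 0.09882191663885903
angle -124.37430444699638 0.15312593387031248
tri rim (array([0.46792972, 0.03500637, 0.10460185]), [np.float64(4.8890694414883086e-05), np.float64(4.889069441485239e-05)])
cover [-0.03  0.38] 0.25
bearing [0.01 0.54] 0.98
small [-0.91 -3.43] 0.18
tall [0.5  0.62] 1.01
bottle [-0.02  0.16] 1.05
span [ 0.04 -0.1 ] 1.02
shaft [ 0.14 -0.61] 0.54
```

The triangulated rim height is 0.1046 (up would be 0.104, riding under the plate 0.097), but the size-based estimate gives about 0.099. I repeat the same size measurement on the start picture, where the plunger was known to be up, and check the cover and small carton in the scene view.

Run:
```python
from h import *
import pickle
def rim(g,c,th,r0,r1):
    c=np.array(c,float); rr=np.arange(r0,r1,.25); n=len(th)
    for _ in range(3):
        X=(c[0]+np.outer(np.cos(th),rr)).astype(np.float32);Y=(c[1]+np.outer(np.sin(th),rr)).astype(np.float32)
        d=-np.diff(cv2.remap(g,X,Y,1),axis=1); k=d.argmax(1); ok=d.max(1)>4
        p=np.c_[X[np.arange(n),k],Y[np.arange(n),k]][ok]; rad=np.hypot(*(p-c).T); p=p[abs(rad-np.median(rad))<2]
        s=np.linalg.lstsq(np.c_[2*p,np.ones(len(p))],(p**2).sum(1),rcond=None)[0]; c=s[:2]
    return p
th=np.radians(np.arange(150,391,1.5)) # upper part, common to all
ciw=pickle.load(open("a1.pkl","rb"))
# pose of w2: same rotation as a1 nearly; camera offset in tool known
st=np.array([.56090998,.0087479,.18925619]); R=cv2.Rodrigues(ciw['rvec'])[0]; o1=-R.T@ciw['tvec']; o2=o1+st-[.51810756,.02593079,.2672206]
c2=dict(ciw,tvec=-R@o2)
for n,ci,c,r0,r1 in(("w2raw",c2,(318.5,248),50,64),("a1",ciw,(369.3,223.4),39,49),("a2",pickle.load(open("a2.pkl","rb")),(236.9,223.7),39,49)):
    p=rim(cv2.GaussianBlur(cv2.imread(f"pics/{n}.png",0),(3,3),0).astype(np.float32),c,th,r0,r1)
    A=np.array([plane(ci,*q,.104)[:2] for q in p]); s=np.linalg.lstsq(np.c_[2*A,np.ones(len(A))],(A**2).sum(1),rcond=None)[0]; Rr=np.sqrt(s[2]+s[0]**2+s[1]**2)
    o=ray(ci,0,0)[0]; print(n,len(p),s[:2],Rr,"z",o[2]-(o[2]-.104)*.044/Rr)
for n in("scene1","s6"):
    im=cv2.imread(f"pics/{n}.png"); h=cv2.cvtColor(im,40); m=cv2.inRange(h,(3,225,150),(16,255,255)); m[:, :480]=0; m[:200]=0; m[260:]=0
    M=cv2.moments(m,True); print(n,"carton",M['m10']/M['m00'],M['m01']/M['m00'],M['m00'])
    m=cv2.inRange(h,(0,0,120),(179,60,255)); m[:,325 if 0 else 318:]=0;m[:, :280]=0;m[:200]=0;m[235:]=0; x,y=np.where(m)[::-1]; print("cover left/top/bottom",x.min(),y.min(),y.max())
```

```text
w2raw 102 [0.56205148 0.01012361] 0.04343301209605889 z 0.10075917588213024
a1 118 [0.46820264 0.03657697] 0.04348744535728487 z 0.10015506658617462
a2 104 [0.46856869 0.03667882] 0.04332842834629834 z 0.09892459730409131Traceback (most recent call last):
  File "<stdin>", line 22, in <module>
ZeroDivisionError: float division by zero
```

The known-up start picture reads 0.1008 by the same method, against 0.1002 and 0.0989 now, so the low value is method bias and the plunger is fully up. The cover and the orange carton are at the same pixels in both scene crops. The arm is clear, so I hand in.

```bash
python3 -c "
from station import *
s=sense();print(s['time_s'],s['tcp_pos'],s['wrist_force']);print(finish_job())"
```

```text
13.375 [0.3936081  0.05971487 0.26833849] [ 0.22619098 -0.04399437 -0.39922814]
the job is handed in; nothing more can be done
None
```

The table is turned one hole clockwise and the plunger has sprung up in the next hole. I handed the job in at 13.4 s with the arm clear of everything.

**What I did:** I pressed the plunger about 10 mm with the shut fingertips (about 8.5 N) and swung the table clockwise. Between holes I let the plunger ride under the plate, then pushed on the dish rim until the plunger snapped in and stopped the table. The push force rose from about 7 N to 20 N at that point.

**Checks that agreed:**
- **Position:** two wrist views put the dish at about -124.4°, against -123.6° for the hole, which is within the play.
- **Height:** triangulation gives the rim at 104.6 mm. Fully up is 104 mm; riding under the plate would be 97 mm.
- **Housing:** it still stands on the table and rode round with it.

**Checks that disagreed or failed:**
- **Rim height from its apparent size:** this read 99–100 mm. The same method read 101 mm at the start, when the plunger was known to be up, so I took it as bias.
- **Cover and small carton:** the image-shift check was unreliable for these two, and the follow-up colour check on the carton crashed. By eye they are at the same pixels before and after in the scene pictures.
- **Other items:** the bearing, tall carton, bottle and spanner matched to within about 0.8 px in the top view. The shaft's match was weaker, with a 0.6 px shift at low confidence.

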